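Snap the loose marker into the desk rack

TASK

Put the loose marker away: press it down into the one empty place of the marker rack, lying level, until it snaps home in both of that place's spring clips and sticks out about equally at both ends (cap either way), then let go. Leave the two markers already in the rack, and the pen, screwdriver and eraser on the desk, where they are.

Things in the scene. Friction and masses are not known exactly. Their poses are not given: they have to be found in the camera images.
- marker_mid (a point): Centre of the loose marker, which lies on the bare desk: a thick white felt-tip marker with a black cap, 132 mm long, 17 mm thick (18 mm at the cap), 12 g. The point is on its axis, half-way along, 9 mm above its underside. Its y axis runs along the marker, the cap at the -y end (the last 35 mm); z is up as it lies.
- free_place_seat (a point): Where the centre of a marker comes to lie in the EMPTY place of the rack, 46 mm above the desk. x runs along the seated marker, y across it (along the row), z up. The place has two spring clips in line, centred 38 mm either side of this point along x, each 11 mm long. A fixed saddle under each, 8.5 mm below this point, stops the marker.
- free_place: The empty place's clips; origin 14.5 mm below the seat point, same axes. Each clip is two sprung steel leaves hinged at origin height, with inward lips 20 mm above it, 13 mm apart at rest, that yield and close over a marker pressed down (5 to 12 N in all). Flares above the lips reach 33 mm above the origin, 36 mm apart at the top. A marker merely lying on the lips is 12 mm too high.
- rack: The marker rack, fixed: grey base 112 x 200 x 8 mm (x, y, z) with two cross rails along y, 16 mm wide, centred at x = -38 and +38 mm, tops 32 mm above the desk; the 60 mm between them is open down to the base. Three places in a row along y, 70 mm apart, the middle one at the rack's centre; markers lie in them along x. Which one is empty varies. Origin: centre of its underside.
- stored_marker_a_mid (a point): Centre of one of the two markers already in the rack (same kind as the loose one, y axis along it), 70 or 140 mm from the empty place.
- stored_marker_b_mid (a point): Centre of the other marker already in the rack, likewise.
- pen: A bystander: thin ball pen, 139 mm long, 10 mm thick, lying on the sheaf of paper. Origin at its underside, mid-length, y along it.
- flat_screwdriver: A bystander: flat screwdriver, 214 mm long, handle 27 mm thick, lying on the desk behind the work. Origin at its underside, mid-length, y along it.
- rubber: A bystander: eraser, 23 x 56 x 13 mm, lying on the desk in front of the paper. Origin at its underside.

How it is judged:
By the outcome, as a careful person would: the job done as asked, in the order asked, and still so for the second after the job is handed in, with the robot touching nothing.
It also fails if it takes over 35 s, if anything falls off the work surface, if the arm or the gripper's body presses on something with over 40 N, if the wrist force passes 120 N, or if a joint passes its speed limit or range.

ROBOT

A 6-joint arm with a two-finger parallel gripper is mounted at the origin on a cart in front of the work surface, level with it; the furniture and walls round the work are solid. World frame = base frame: x ahead of the robot, y to its left, z up, the work surface at z = 0. Lengths are in m, angles in rad, forces in N, time in s.
With the tool pointing down it reaches from about 0.425 to 0.95 m from the base axis. Payload 3.5 kg.
Tool frame: the origin (TCP) lies at the very end of the fingers, on their centre line; the grasp point (between the pads) lies ctrl.tcp_to_grasp behind it (ctrl.tcp_to_grasp is the distance from the TCP to the grasp point, in m); z points along the fingers, y is the line along which they close (so a half turn about z gives the same grasp; the last joint's range is limited). The gripper opens to 85 mm and grips with 20 to 120 N. Pads are 22 mm wide; open, the fingers measure 114 mm over their backs; the gripper's body (76 mm by 85 mm) begins 54 mm behind the grasp point. The pads swing forward as they close: fully open they stand 13 mm farther back than shut.
Start: joints at [1.06, 0.286, 1.577, -0, 1.279, -0.15], TCP at [0.238, 0.632, 0.231] pointing down, gripper open.
Joint ranges: [-2.77, 2.77], [-0.9, 2.22], [0.21, 2.48], [-1.53, 4.67], [0.24, 2.81], [-2.84, 2.84]. Speed limits (rad/s): [2.79, 2.79, 3.14, 3.14, 3.14, 3.14].

INTERFACE

Orientations are given as a unit quaternion [x, y, z, w].
In Python, from plant import ctrl gives the robot as it stands.
- The arm moves only by the shell command python3 -m inch 'ROWS' [FORCE]. ROWS is JSON, a list of rows, each an object with "slide": the shift along the tool's x, y, z in cm, a list of three; "turn": the turn about the tool's z in rad; "grip": the finger opening in cm, from 0 to 8.54. A call has 1 to 20 rows; each row is the pose to reach, as a shift and turn from the pose commanded when the call began, along the tool's axes at that moment; what a row does not reach only later rows make up. A row lasts 1/10 s, in which the tool goes at most 50 mm and 8.59 degrees, less where a joint would pass 70% of its speed; a pose out of reach is approached as far as the arm can. A call with a gripper value outside its range is refused whole. The fingers move at their own pace and stop on an object; FORCE is the grip in N (left out, the last holds). Time passes only in rows, so rows that repeat a pose let the fingers close. It gives the time, the measured TCP pose, the force, the opening and the grip force at its end, in the units of the state.
- ctrl.get_state(): the state, without advancing time (a new reading comes with each control period).
- ctrl.read_camera(name): name is "scene" or "top" or "wrist"; returns (picture, depth): 400x640x3 uint8, red, green, blue; 400x640 float32, m along the optical axis (not along the pixel's ray), 0 where there is no reading.
- ctrl.camera_info(name): a dict with "K" (3x3 intrinsics, pixels), "camera_from_world" (4x4, takes a point from world to camera coordinates); the wrist camera has in their place "T_tool_cam" (4x4, takes a point from camera to tool coordinates, whose origin is the TCP and whose axes are the flange's). Camera axes: x right, y down, z forward; pixel columns grow to the right and rows downward; lengths in m; the calibration is good to about 2 mm. A picture is of the moment at which its call begins: read the wrist's pose just before it. camera_info takes no time and is no camera call.
- ctrl.sign_off(): hands the job in; it is judged then, once.
The state is a dict: "time": time; "qpos": joint angles; "dq": joint speeds; "joint_efforts": joint torques, N m; "eef_pos": TCP position; "tcp_rot": TCP orientation; "contact_force": force on the tool from outside, world axes, zero at the start; "wrist_torque": the same for the moment, N m; "opening": opening from 0.0 (shut) to 1.0 (fully open); "finger_force": force on a finger pad.
Only numpy, scipy, OpenCV 4.12 (cv2) and the standard library are available. Lean on these libraries where they do the work, as an engineer would, in place of code of your own. Each camera call takes 0.05 s, during which the arm holds its last target. There are 200 camera calls.

## Working session

There is one attempt and no reset: what is moved stays moved. The work goes in short steps, Python scripts to look and compute and a shell command to move; the robot and the scene stay as the last step left them, time stands still between calls to the robot, and variables do not carry over. Pictures are saved under pics/ and viewed, at most 10 in all, crops included, and the job is handed in when it is done.

```bash
ls; mkdir -p pics
python3 - <<'E'
from plant import ctrl
import cv2,numpy as np
np.set_printoptions(precision=4,suppress=True)
s=ctrl.get_state();print(s['time'],s['eef_pos'],s['tcp_rot'],ctrl.tcp_to_grasp,s['opening'])
for n in('top','scene'):
    im,d=ctrl.read_camera(n);cv2.imwrite(f'pics/{n}0.png',im[:,:,::-1]);np.savez(f'{n}0.npz',im=im,d=d)
    i=ctrl.camera_info(n);print(n,i['K'],i['camera_from_world'])
print(ctrl.camera_info('wrist'))
E
```

```text
pics
0.0 [0.2379 0.631  0.2299] [ 0.1794  0.9838 -0.0011 -0.0004] 0.0187 1.000332439297495
top [[449.0372   0.     319.2802]
 [  0.     449.0372 194.8288]
 [  0.       0.       1.    ]] [[ 0.0119 -0.9999 -0.0054 -0.0273]
 [-0.9941 -0.0112 -0.1083  0.5672]
 [ 0.1082  0.0067 -0.9941  1.1044]
 [ 0.      0.      0.      1.    ]]
scene [[421.9523   0.     314.8203]
 [  0.     421.9523 193.4443]
 [  0.       0.       1.    ]] [[-0.5437 -0.8393  0.0018  0.2854]
 [-0.6375  0.4115 -0.6513  0.4011]
 [ 0.5459 -0.3553 -0.7588  0.6086]
 [ 0.      0.      0.      1.    ]]
{'K': array([[341.6342,   0.    , 320.8965],
       [  0.    , 341.6342, 196.2115],
       [  0.    ,   0.    ,   1.    ]]), 'T_tool_cam': array([[ 0.0008, -0.9443, -0.3291,  0.084 ],
       [ 1.    ,  0.0008,  0.0003, -0.0004],
       [-0.    , -0.3291,  0.9443, -0.1425],
       [ 0.    ,  0.    ,  0.    ,  1.    ]])}
```

View pics/top0.png

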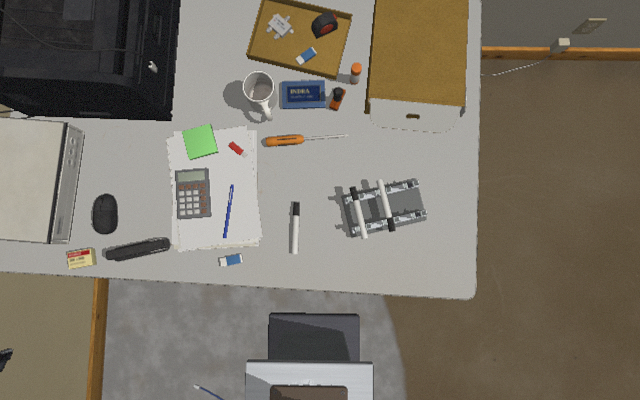

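View pics/scene0.png

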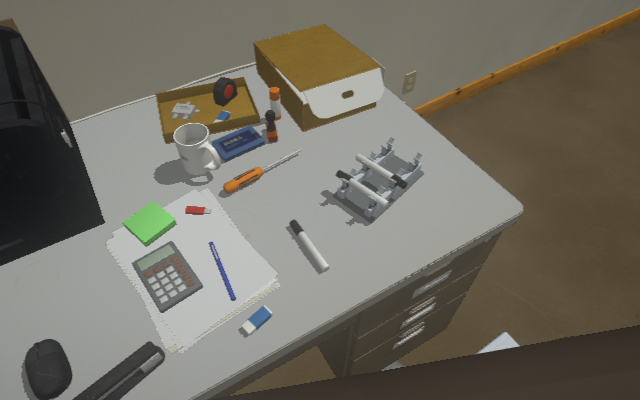

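The loose marker runs from (295,202), cap end, to (293,254). The rack holds markers at about (358,212) and (386,206), so the empty place is the right-hand one, near (411,203).

```bash
cat > h.py <<'E'
import numpy as np,cv2
np.set_printoptions(precision=4,suppress=True)
def cloud(d,K,cfw):
    v,u=np.mgrid[:d.shape[0],:d.shape[1]]
    P=np.stack([(u-K[0,2])/K[0,0]*d,(v-K[1,2])/K[1,1]*d,d],-1)
    T=np.linalg.inv(cfw); return P@T[:3,:3].T+T[:3,3]
def ray(uv,K,cfw,z):
    T=np.linalg.inv(cfw); r=T[:3,:3]@np.linalg.solve(K,[*uv,1]); o=T[:3,3]
    return o+r*(z-o[2])/r[2]
E
python3 - <<'E'
from h import *
from plant import ctrl
z=np.load('top0.npz');im,d=z['im'],z['d'];i=ctrl.camera_info('top');K,C=i['K'],i['camera_from_world']
P=cloud(d,K,C)
print('desk z',np.median(P[265:285,330:440,2]))
def box(m,h,x0,x1,y0,y1,name):
    mm=np.zeros_like(m);mm[y0:y1,x0:x1]=m[y0:y1,x0:x1]
    n,l,st,_=cv2.connectedComponentsWithStats(mm.astype(np.uint8))
    for k in range(1,n):
        if st[k,4]<40: continue
        v,u=np.where(l==k)
        Q=np.array([ray(p,K,C,h)[:2] for p in zip(u,v)]).astype(np.float32)
        (c,s,a)=cv2.minAreaRect(Q*1000)
        e=cv2.boxPoints((c,s,a));L=e[1]-e[0];M=e[2]-e[1];L=L if np.hypot(*L)>np.hypot(*M) else M
        print(name,len(u),np.array(c),np.array(s),'axis deg',np.degrees(np.arctan2(L[1],L[0]))%180,'z',np.median(P[v,u,2]))
H=P[...,2]
box((H>.009)&(H<.03),.009,280,310,195,260,'loose')
g=im.astype(int);white=(g.min(2)>200)
box((g.min(2)>215)|(g.max(2)<60),.009,280,310,195,260,'loosecol')
box((H>.044)&(H<.075),.05,330,435,170,250,'rackhi')
box((H>.02)&(H<.075),.035,330,435,170,250,'rackmid')
s=im[165:250,325:440,::-1];cv2.imwrite('pics/r.png',cv2.resize(s,None,fx=6,fy=6,interpolation=3))
E
```

```text
desk z -0.000878070039764034
loose 327 [485.5226  39.7829] [ 16.7723 130.7235] axis deg 178.44801 z 0.015075622409296052
loosecol 57 [535.1154  40.0579] [30.9712 12.8527] axis deg 0.9741042 z 0.016684455022585754
rackhi 468 [ 543.4053 -188.7958] [132.1727  43.7894] axis deg 12.98874 z 0.05359632363026645
rackhi 466 [ 524.6029 -119.093 ] [131.9593  43.9772] axis deg 13.14451 z 0.05403267649943477
rackmid 1549 [ 543.519  -185.8839] [133.9364 194.9101] axis deg 105.116714 z 0.051996431907580964
```

View pics/r.png

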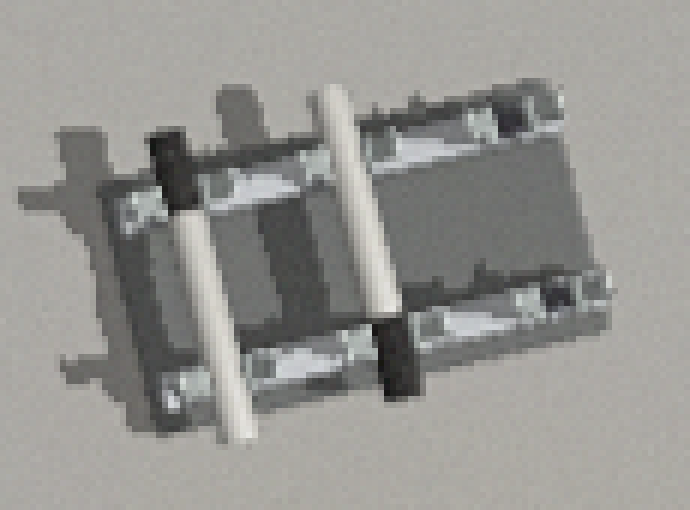

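The crop shows the empty place's four clip posts at the right. There are two at (480-560,115) on the far rail and two at (525-600,290) on the near rail. The neighbouring markers point opposite ways. Next I'll hover over the loose marker.

```bash
python3 -m inch '[{"slide":[-44,-46.6,5],"turn":-0.334,"grip":8.5},{"slide":[-44,-46.6,5],"turn":-0.334,"grip":8.5},{"slide":[-44,-46.6,5],"turn":-0.334,"grip":8.5},{"slide":[-44,-46.6,5],"turn":-0.334,"grip":8.5},{"slide":[-44,-46.6,5],"turn":-0.334,"grip":8.5},{"slide":[-44,-46.6,5],"turn":-0.334,"grip":8.5},{"slide":[-44,-46.6,5],"turn":-0.334,"grip":8.5},{"slide":[-44,-46.6,5],"turn":-0.334,"grip":8.5},{"slide":[-44,-46.6,5],"turn":-0.334,"grip":8.5},{"slide":[-44,-46.6,5],"turn":-0.334,"grip":8.5},{"slide":[-44,-46.6,5],"turn":-0.334,"grip":8.5},{"slide":[-44,-46.6,5],"turn":-0.334,"grip":8.5},{"slide":[-44,-46.6,5],"turn":-0.334,"grip":8.5},{"slide":[-44,-46.6,5],"turn":-0.334,"grip":8.5},{"slide":[-44,-46.6,5],"turn":-0.334,"grip":8.5},{"slide":[-44,-46.6,5],"turn":-0.334,"grip":8.5}]' 60
cat >> h.py <<'E'
from scipy.spatial.transform import Rotation as R
def wrist(name):
    from plant import ctrl
    s=ctrl.get_state();im,d=ctrl.read_camera('wrist');i=ctrl.camera_info('wrist')
    T=np.eye(4);T[:3,:3]=R.from_quat(s['tcp_rot']).as_matrix();T[:3,3]=s['eef_pos']
    C=np.linalg.inv(T@i['T_tool_cam'])
    cv2.imwrite(f'pics/{name}.png',im[:,:,::-1]);np.savez(name+'.npz',im=im,d=d,C=C,K=i['K'],T=T)
    print(s['time'],s['eef_pos'],'tool x deg',np.degrees(np.arctan2(T[1,0],T[0,0])),'tool z',T[:3,2],'F',s['contact_force'],'q6',s['qpos'][5])
    return im,d,i['K'],C,T
E
python3 - <<'E'
from h import *
im,d,K,C,T=wrist('w1')
P=cloud(d,K,C);H=P[...,2]
print('desk',np.median(H[20:60,300:340]),T[:3,:3])
m=((H>.008)&(H<.03)&(abs(P[...,0]-.485)<.1)&(abs(P[...,1]-.04)<.04)).astype(np.uint8)
n,l,st,_=cv2.connectedComponentsWithStats(m)
for k in range(1,n):
    if st[k,4]<300: continue
    v,u=np.where(l==k)
    Q=np.array([ray(p,K,C,.011)[:2] for p in zip(u,v)]).astype(np.float32)
    print(st[k],cv2.minAreaRect(Q*1000),'top z',np.percentile(H[v,u],95))
E
```

```text
time: 1.7
eef_pos: [0.4848, 0.041, 0.181]
tcp_rot: [0.013, 1.0, 0.0, -0.0]
contact_force: [-0.1, -0.1, -0.8]
opening: 0.995
finger_force: 0.0
1.7 [0.4848 0.041  0.181 ] tool x deg 178.50374506124408 tool z [-0.0009  0.0005 -1.    ] F [-0.0962 -0.1242 -0.8423] q6 -1.6696233976142176
desk -0.00029211131813111635 [[-0.9997  0.0261 -0.0009]
 [ 0.0261  0.9997  0.0005]
 [ 0.0009  0.0004 -1.    ]]
[ 311  102   19  138 2419] ((488.19720458984375, 39.047943115234375), (16.89539337158203, 134.03536987304688), 88.4920425415039) top z 0.018131010005039496
```

View pics/w1.png

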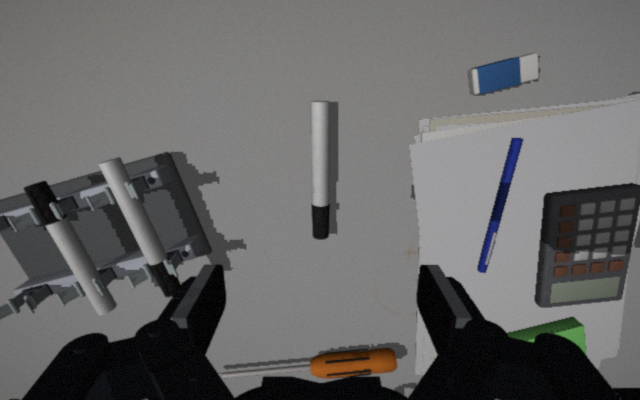

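The wrist view shows the loose marker upright at (320,170), cap down (away from the robot). It measures (0.488, 0.039) here and (0.4855, 0.040) from the top camera, so they agree. Now I'll look at the empty place with nothing in the way.

```bash
python3 -m inch '[{"slide":[-8.3,-29.6,0],"turn":-0.255,"grip":8.5},{"slide":[-8.3,-29.6,0],"turn":-0.255,"grip":8.5},{"slide":[-8.3,-29.6,0],"turn":-0.255,"grip":8.5},{"slide":[-8.3,-29.6,0],"turn":-0.255,"grip":8.5},{"slide":[-8.3,-29.6,0],"turn":-0.255,"grip":8.5},{"slide":[-8.3,-29.6,0],"turn":-0.255,"grip":8.5},{"slide":[-8.3,-29.6,0],"turn":-0.255,"grip":8.5},{"slide":[-8.3,-29.6,0],"turn":-0.255,"grip":8.5},{"slide":[-8.3,-29.6,0],"turn":-0.255,"grip":8.5}]'
python3 - <<'E'
from h import *
im,d,K,C,T=wrist('w2')
P=cloud(d,K,C);H=P[...,2]
c=np.array([.560,-.257]);a=np.radians(13.07);X=np.array([np.cos(a),np.sin(a)]);Y=np.array([-X[1],X[0]])
D=P[...,:2]-c;sx=D@X;sy=D@Y
m=(H>.055)&(abs(sx)<.08)&(abs(sy)<.04)&(H<.08)
n,l,st,_=cv2.connectedComponentsWithStats(m.astype(np.uint8))
for k in range(1,n):
    if st[k,4]<8: continue
    q=l==k;print(st[k],'sx',sx[q].min(),sx[q].mean(),sx[q].max(),'sy',sy[q].min(),sy[q].mean(),sy[q].max(),'z',H[q].max())
# base/rails
m=((H>.02)&(H<.04)&(abs(sx)<.075)&(abs(sy)<.05))
for s in(-1,1):
    q=m&(sx*s>.02);print('rail',s,np.percentile(sx[q],[3,50,97]),np.percentile(sy[q],[1,99]),H[q].mean(),q.sum())
E
```

```text
time: 2.65
eef_pos: [0.5603, -0.2558, 0.1809]
tcp_rot: [-0.115, 0.993, 0.001, -0.0]
contact_force: [-0.5, -0.3, -0.1]
opening: 0.996
finger_force: 0.0
2.65 [ 0.5603 -0.2558  0.1809] tool x deg -166.82764922954644 tool z [-0.001   0.0013 -1.    ] F [-0.4611 -0.3394 -0.0802] q6 -2.3939885524475186
[333 131  17  17 207] sx -0.045762951034558595 -0.03947316074275394 -0.03327635640347559 sy 0.009844331998824646 0.01678400098302372 0.021730541993629574 z 0.06669323157289386
[297 132  16  17 195] sx -0.044877248094710186 -0.03881798234071101 -0.032431657806910735 sy -0.017958482508861895 -0.013409782403363152 -0.006679597516363788 z 0.06655293815540886
[300 221  16  18 169] sx 0.030852485580109675 0.03674659553154828 0.04440042235146109 sy -0.016937201870236143 -0.011798399408162668 -0.004544298640057997 z 0.06635184329848792
[334 221  15  17 154] sx 0.029351464156257594 0.03614138197862029 0.042491580522550594 sy 0.011744582455974387 0.018183131029036872 0.02304419191115452 z 0.06584384040308822
rail -1 [-0.0475 -0.0425 -0.0324] [-0.0234  0.0494] 0.032330452367289306 1308
rail 1 [0.0283 0.0327 0.0428] [-0.0223  0.0492] 0.03151745836395034 1450
```

View pics/w2.png

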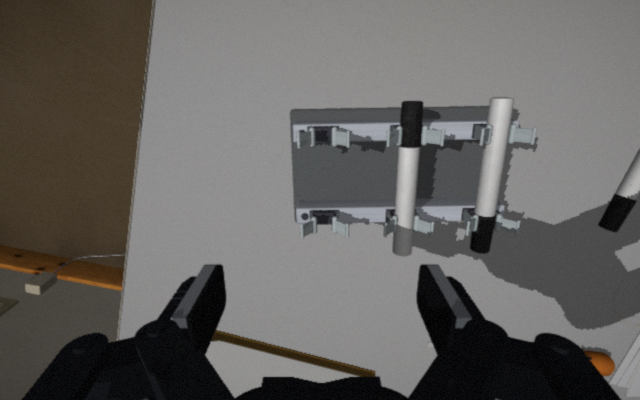

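The view shows the empty place's four clip tips at about (305,140), (341,140), (308,229) and (341,229). The neighbour is at (407,175). Next I'll check the row angle against the stored markers, using the same picture.

Run:
```python
from h import *
z=np.load('w2.npz');im,d,K,C=z['im'].astype(int),z['d'],z['K'],z['C']
P=cloud(d,K,C);H=P[...,2];g=im
for y0 in(.07,.14):
    c=np.array([.5582,-.2549]);a=np.radians(13.07);X=np.array([np.cos(a),np.sin(a)]);Y=np.array([-X[1],X[0]])
    D=P[...,:2]-c;sx=D@X;sy=D@Y-y0
    m=(abs(sy)<.011)&(abs(sx)<.08)&(H>.049)&(H<.06)
    # top ridge: mean of sy per sx bin
    bins=np.arange(-.06,.0601,.01);pts=[]
    for b in bins:
        q=m&(abs(sx-b)<.004)&(abs(sy)<.0085)
        if q.sum()>5: pts.append((b,(sy[q].min()+sy[q].max())/2,np.median(sy[q])))
    pts=np.array(pts);print('slope deg',np.degrees(np.polyfit(pts[2:-2,0],pts[2:-2,2],1)[0]),'off',pts[:,2].mean(),'sx',sx[m].min(),sx[m].max(),'H',np.percentile(H[m],95))
    v,u=np.where(m);Q=(P[v,u,:2]*1000).astype(np.float32);print(cv2.minAreaRect(Q))
# wrist-measured base near edge & right edge directions
m=((H>.004)&(H<.014)); 
c=np.array([.5582,-.2549]);D=P[...,:2]-c;sx=D@X;sy=D@Y
for b in np.arange(-.03,.031,.01):
    q=m&(abs(sx-b)<.003)&(sy>-.06)&(sy<.06);print(b,'base right edge sy',np.percentile(sy[q],1))
```

```text
slope deg 0.6281621597217621 off -0.0013725333349652357 sx -0.06497840356503357 0.06750044349582342 H 0.05639755485291723
((543.6004638671875, -186.4315948486328), (132.482421875, 21.926403045654297), 13.024213790893555)
slope deg 0.0906859298549124 off -0.0021223973239354707 sx -0.06791179752302812 0.06457429704438554 H 0.056134045417680196
((524.9142456054688, -118.90672302246094), (132.49278259277344, 21.877059936523438), 13.009893417358398)
-0.03 base right edge sy -0.029820900663138153
-0.019999999999999997 base right edge sy -0.0294867218612612
-0.009999999999999995 base right edge sy -0.029208635081795636
6.938893903907228e-18 base right edge sy -0.028740859364397915
0.010000000000000009 base right edge sy -0.02881678311515264
0.02000000000000001 base right edge sy -0.028684898272327595
0.030000000000000013 base right edge sy -0.028910958757408865
```

```bash
python3 -m inch '[{"slide":[0.36,30.4,0],"turn":0.256,"grip":4.5},{"slide":[0.36,30.4,0],"turn":0.256,"grip":4.5},{"slide":[0.36,30.4,0],"turn":0.256,"grip":4.5},{"slide":[0.36,30.4,0],"turn":0.256,"grip":4.5},{"slide":[0.36,30.4,0],"turn":0.256,"grip":4.5},{"slide":[0.36,30.4,0],"turn":0.256,"grip":4.5},{"slide":[0.36,30.4,10],"turn":0.256,"grip":4.5},{"slide":[0.36,30.4,13],"turn":0.256,"grip":4.5},{"slide":[0.36,30.4,13],"turn":0.256,"grip":4.5},{"slide":[0.36,30.4,13],"turn":0.256,"grip":4.5},{"slide":[0.36,30.4,15.5],"turn":0.256,"grip":4.5},{"slide":[0.36,30.4,17],"turn":0.256,"grip":4.5},{"slide":[0.36,30.4,17.8],"turn":0.256,"grip":4.5},{"slide":[0.36,30.4,17.8],"turn":0.256,"grip":4.5}]' 60
python3 - <<'E'
from h import *
im,d,K,C,T=wrist('w3')
E
```

```text
time: 4.1
eef_pos: [0.4882, 0.0379, 0.004]
tcp_rot: [0.013, 1.0, 0.0, 0.0]
contact_force: [-0.9, -0.6, -0.3]
opening: 0.528
finger_force: 0.0
4.1 [0.4882 0.0379 0.004 ] tool x deg 178.45876767553912 tool z [ 0.0003  0.     -1.    ] F [-0.9356 -0.6246 -0.284 ] q6 -1.6740326128805243
```

View pics/w3.png

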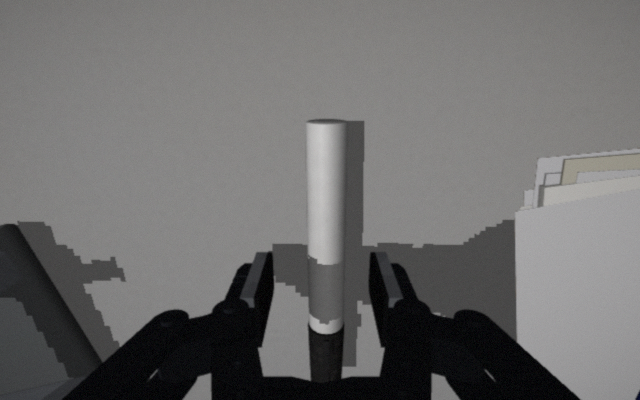

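The marker stands between the open pads, its axis at about column 326. I'll close on it and lift.

```bash
python3 -m inch '[{"slide":[0,0,0.2],"turn":0,"grip":3},{"slide":[0,0,0.2],"turn":0,"grip":1.2},{"slide":[0,0,0.2],"turn":0,"grip":1.2},{"slide":[0,0,0.2],"turn":0,"grip":1.2},{"slide":[0,0,0.2],"turn":0,"grip":1.2},{"slide":[0,0,0.2],"turn":0,"grip":1.2},{"slide":[0,0,0.2],"turn":0,"grip":1.2},{"slide":[0,0,0.2],"turn":0,"grip":1.2},{"slide":[0,0,-3],"turn":0,"grip":1.2},{"slide":[0,0,-7],"turn":0,"grip":1.2},{"slide":[0,0,-12],"turn":0,"grip":1.2},{"slide":[0,0,-12],"turn":0,"grip":1.2},{"slide":[0,0,-12],"turn":0,"grip":1.2}]' 60
python3 - <<'E'
from h import *
from plant import ctrl
im,d,K,C,T=wrist('w4')
s=ctrl.get_state();print(s['opening'],s['finger_force'])
P=cloud(d,K,C);L=(P-T[:3,3])@T[:3,:3]
m=(d>0)&(abs(L[...,1])<.016)&(L[...,2]<.03)&(L[...,2]>-.03)&(abs(L[...,0])<.09)
v,u=np.where(m);q=L[m];g=im[m].astype(int)
for b in np.arange(-.07,.075,.01):
    k=abs(q[:,0]-b)<.004
    if k.sum()>5: print(round(b,3),k.sum(),'y',q[k,1].min(),q[k,1].max(),'z min',np.percentile(q[k,2],[2,10]),'bright',np.median(g[k].min(1)))
print('x',np.percentile(q[:,0],[.5,99.5]))
E
```

```text
time: 5.45
eef_pos: [0.4892, 0.0372, 0.1249]
tcp_rot: [0.014, 1.0, -0.0, 0.002]
contact_force: [-1.1, -0.2, -0.8]
opening: 0.17
finger_force: 59.0
5.45 [0.4892 0.0372 0.1249] tool x deg 178.40204019545845 tool z [ 0.0038 -0.0005 -1.    ] F [-1.0631 -0.186  -0.807 ] q6 -1.6740796252163053
0.17136830490105537 58.96797716617584
-0.06 79 y -0.009223650539522652 0.00716377796131958 z min [-0.0147 -0.0138] bright 20.0
-0.05 398 y -0.009099842283991834 0.006995226372996586 z min [-0.0171 -0.0163] bright 23.0
-0.04 435 y -0.009464223137169972 0.007343109646623239 z min [-0.017  -0.0162] bright 23.0
-0.03 549 y -0.009312263378770985 0.00772663126747052 z min [-0.0163 -0.0155] bright 24.0
-0.02 486 y -0.008603609863662645 0.006995960145344397 z min [-0.0149 -0.0144] bright 92.0
-0.01 537 y -0.00810622130693896 0.006522581676002796 z min [-0.0252 -0.0152] bright 86.0
0.0 603 y -0.008134234061406427 0.006511664707203582 z min [-0.0289 -0.0203] bright 87.0
0.01 1756 y -0.015881342784830207 0.01598565598067992 z min [-0.0293 -0.0271] bright 53.0
0.02 662 y -0.008926743432735104 0.007695461879693249 z min [-0.0152 -0.0145] bright 162.0
0.03 722 y -0.009269188795728467 0.007560486427449108 z min [-0.0151 -0.0145] bright 162.0
0.04 754 y -0.00896208835374368 0.007757438938941665 z min [-0.0151 -0.0146] bright 165.0
0.05 808 y -0.009284585304350168 0.007582448882798885 z min [-0.0152 -0.0146] bright 167.0
0.06 872 y -0.00907927701190084 0.007770631911751511 z min [-0.0153 -0.0147] bright 168.0
0.07 456 y -0.008863656063231272 0.007582880041233713 z min [-0.0151 -0.0145] bright 135.5
x [-0.0567  0.0686]
```

View pics/w4.png

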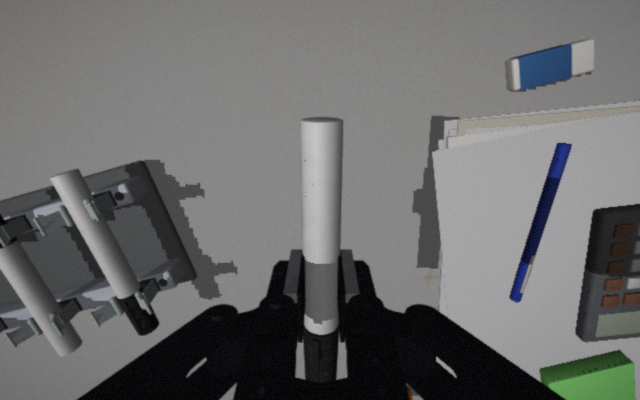

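The marker is held level between the pads, white end at (322,120). Its axis is about 7 mm above the TCP and its mid-length sits about 3 mm along tool +x. Now I'll carry it over the empty place.

```bash
python3 -m inch '[{"slide":[-8,-28.9,0],"turn":-0.265,"grip":1.2},{"slide":[-8,-28.9,0],"turn":-0.265,"grip":1.2},{"slide":[-8,-28.9,0],"turn":-0.265,"grip":1.2},{"slide":[-8,-28.9,0],"turn":-0.265,"grip":1.2},{"slide":[-8,-28.9,0],"turn":-0.265,"grip":1.2},{"slide":[-8,-28.9,0],"turn":-0.265,"grip":1.2},{"slide":[-8,-28.9,0],"turn":-0.265,"grip":1.2},{"slide":[-8,-28.9,0],"turn":-0.265,"grip":1.2},{"slide":[-8,-28.9,0],"turn":-0.265,"grip":1.2},{"slide":[-8,-28.9,0],"turn":-0.265,"grip":1.2}]' 60
python3 - <<'E'
from h import *
im,d,K,C,T=wrist('w5')
P=cloud(d,K,C);L=(P-T[:3,3])@T[:3,:3];H=P[...,2]
m=(H>.056)&(H<.075)&(abs(L[...,0])<.08)&(abs(L[...,1])<.04)
n,l,st,_=cv2.connectedComponentsWithStats(m.astype(np.uint8))
for k in range(1,n):
    if st[k,4]<15: continue
    q=l==k;print(st[k],'x',L[q,0].min(),L[q,0].mean(),L[q,0].max(),'y',L[q,1].min(),L[q,1].mean(),L[q,1].max(),H[q].max())
m=(d>0)&(abs(L[...,1])<.012)&(abs(L[...,2]+.007)<.012)&(L[...,0]>.02)&(L[...,0]<.1)
v=np.where(m)
c=m[:,300:340].any(1);q=L[m];print('marker white end',np.percentile(q[:,0],[98,99.5,100]))
E
```

```text
time: 6.5
eef_pos: [0.5594, -0.2517, 0.1222]
tcp_rot: [-0.119, 0.993, 0.001, -0.001]
contact_force: [0.0, 0.2, 0.9]
opening: 0.169
finger_force: 59.0
6.5 [ 0.5594 -0.2517  0.1222] tool x deg -166.31392045485444 tool z [-0.002   0.0016 -1.    ] F [0.0068 0.1886 0.9398] q6 -2.397923683329573
[284 146  16  22 294] x 0.03305610625033822 0.03968383346349571 0.04611150234717087 y -0.02308532793019038 -0.018885610666642107 -0.014274636489876601 0.06657999771233042
[342 146   9  22 172] x 0.033036566029572605 0.04003442878194232 0.04611231366040251 y 0.011768832206293805 0.01429489550469881 0.016639712847346153 0.06636142549562923
marker white end [0.0688 0.0689 0.069 ]
```

View pics/w5.png

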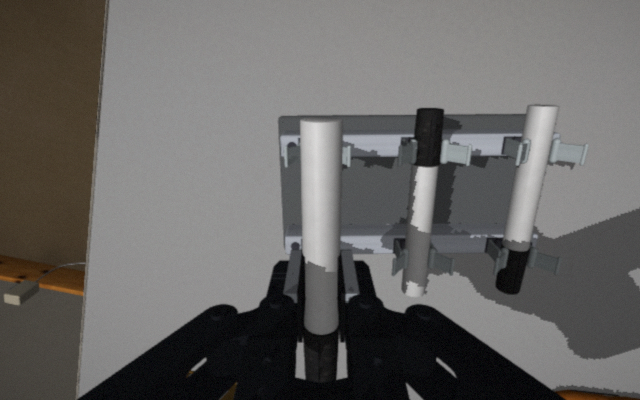

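The seat clip centre is 2.4 mm to tool −y and the marker is 1.4 mm too far along tool +x. I'll correct both and press down.

```bash
python3 -m inch '[{"slide":[-0.14,-0.24,1],"turn":0,"grip":1.2},{"slide":[-0.14,-0.24,3],"turn":0,"grip":1.2},{"slide":[-0.14,-0.24,4.5],"turn":0,"grip":1.2},{"slide":[-0.14,-0.24,5.2],"turn":0,"grip":1.2},{"slide":[-0.14,-0.24,5.8],"turn":0,"grip":1.2},{"slide":[-0.14,-0.24,6.4],"turn":0,"grip":1.2},{"slide":[-0.14,-0.24,6.9],"turn":0,"grip":1.2},{"slide":[-0.14,-0.24,6.9],"turn":0,"grip":1.2}]' 80
python3 -m inch '[{"slide":[0,0,0.3],"turn":0,"grip":1.2},{"slide":[0,0,0.6],"turn":0,"grip":1.2},{"slide":[0,0,0.9],"turn":0,"grip":1.2},{"slide":[0,0,1.2],"turn":0,"grip":1.2},{"slide":[0,0,1.4],"turn":0,"grip":1.2},{"slide":[0,0,1.4],"turn":0,"grip":1.2},{"slide":[0,0,1.4],"turn":0,"grip":1.2}]'
```

```text
time: 7.35
eef_pos: [0.5626, -0.2562, 0.0555]
tcp_rot: [-0.118, 0.993, -0.0, 0.0]
contact_force: [-1.6, 0.3, 2.5]
opening: 0.166
finger_force: 78.3
time: 8.05
eef_pos: [0.5655, -0.254, 0.0454]
tcp_rot: [-0.117, 0.993, 0.001, 0.004]
contact_force: [2.3, 9.4, 3.0]
opening: 0.165
finger_force: 78.5
```

Run:
```python
from h import *
im,d,K,C,T=wrist('w6')
P=cloud(d,K,C);L=(P-T[:3,3])@T[:3,:3];H=P[...,2]
m=(abs(H-.062)<.006)&(abs(L[...,0])<.08)&(abs(L[...,1])<.04)&(abs(L[...,1])>.0095)&(L[...,0]>.02)
n,l,st,_=cv2.connectedComponentsWithStats(m.astype(np.uint8))
for k in range(1,n):
    if st[k,4]<15: continue
    q=l==k;print(st[k],'x',L[q,0].min(),L[q,0].max(),'y',L[q,1].min(),L[q,1].max(),H[q].max())
q=(abs(L[...,1])<.003)&(L[...,2]<-.008)&(L[...,0]>.02)&(L[...,0]<.075)
for b in(.025,.035,.045,.055,.065): 
    k=q&(abs(L[...,0]-b)<.003);print(b,'tool z',np.median(L[k,2]),'H',np.median(H[k]))
s=ctrl=None
```

```text
8.05 [ 0.5655 -0.254   0.0454] tool x deg -166.53441066810595 tool z [ 0.0079  0.0029 -1.    ] F [2.2683 9.3512 3.0225] q6 -2.3992696292144293
[260 168  30  35 762] x 0.03843029169976681 0.051545892517516824 y -0.024260078743929905 -0.013503053497889496 0.06477306059267464
[350 168  31  35 756] x 0.03883188308359784 0.052149225583630825 y 0.010772648838458103 0.021422292416207606 0.065876039519533
0.025 tool z -0.013978351110244234 H 0.05918334718110552
0.035 tool z -0.013934040060466666 H 0.05903928344027705
0.045 tool z -0.013977084612269498 H 0.05899436731094457
0.055 tool z -0.014006284901879612 H 0.0589574611169984
0.065 tool z -0.014002702619330044 H 0.05887276893117596
```

View pics/w6.png

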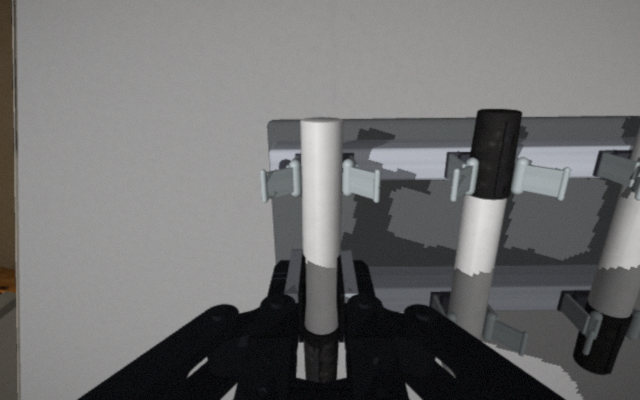

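The marker is between the leaves, about 3 mm short of seated. It also sits about 4 mm too far from the robot: clip at row 180, white end at row 119, unslipped in the pads. I'll shift it back along tool +x and press on.

```bash
python3 -m inch '[{"slide":[0.2,0,0],"turn":0,"grip":1.2},{"slide":[0.45,0,0],"turn":0,"grip":1.2},{"slide":[0.45,0,0.2],"turn":0,"grip":1.2},{"slide":[0.45,0,0.4],"turn":0,"grip":1.2},{"slide":[0.45,0,0.6],"turn":0,"grip":1.2},{"slide":[0.45,0,0.6],"turn":0,"grip":1.2},{"slide":[0.45,0,0.6],"turn":0,"grip":1.2}]'
cat > chk.py <<'E'
from h import *
import sys
im,d,K,C,T=wrist(sys.argv[1])
P=cloud(d,K,C);L=(P-T[:3,3])@T[:3,:3];H=P[...,2]
m=(abs(H-.062)<.006)&(abs(L[...,0])<.08)&(abs(L[...,1])<.04)&(abs(L[...,1])>.0095)&(L[...,0]>.02)
n,l,st,_=cv2.connectedComponentsWithStats(m.astype(np.uint8))
for k in range(1,n):
    if st[k,4]<80: continue
    q=l==k;print(st[k],'x',L[q,0].min(),L[q,0].max(),'y',L[q,1].min(),L[q,1].max(),H[q].max())
q=(abs(L[...,1])<.003)&(L[...,2]<-.004)&(H>.045)&(L[...,0]>.02)&(L[...,0]<.09)
print('white end',np.percentile(L[q,0],99.5))
for b in(.025,.035,.045,.055,.065): 
    k=q&(abs(L[...,0]-b)<.003);print(b,'tool z',np.median(L[k,2]),'H',np.median(H[k]))
E
python3 chk.py w7
```

```text
time: 8.8
eef_pos: [0.5587, -0.255, 0.0403]
tcp_rot: [-0.118, 0.993, 0.002, -0.0]
contact_force: [-10.0, 11.2, 27.7]
opening: 0.161
finger_force: 81.4
8.8 [ 0.5587 -0.255   0.0403] tool x deg -166.40956523713268 tool z [-0.0013  0.0045 -1.    ] F [-10.0446  11.2488  27.6946] q6 -2.4047146585694397
[265 189  30  36 768] x 0.03148061494479206 0.04497086186426873 y -0.021507593785656826 -0.011351013748383753 0.06572508566704584
[350 188  28  36 741] x 0.0319318878184054 0.04535250709573824 y 0.010481183176698836 0.02002610236827222 0.06641458752917315
white end 0.0844145810779335
0.025 tool z -0.014120415628177223 H 0.05439474332011825
0.035 tool z -0.01416158406278355 H 0.05443259682829586
0.045 tool z -0.01425015143562647 H 0.05452389088376425
0.055 tool z -0.014113327863360142 H 0.054390051646468845
0.065 tool z -0.01405240749510057 H 0.05432345714335837
```

```bash
python3 -m inch '[{"slide":[-0.1,0,-0.3],"turn":0,"grip":1.2},{"slide":[-0.25,0,-0.4],"turn":0,"grip":1.2},{"slide":[-0.25,0,-0.4],"turn":0,"grip":1.2},{"slide":[-0.25,0,-0.4],"turn":0,"grip":1.2}]'
python3 - <<'E'
from h import *
im,d,K,C,T=wrist('w8')
P=cloud(d,K,C);L=(P-T[:3,3])@T[:3,:3];H=P[...,2]
q=(abs(L[...,1])<.004)&(abs(H-.054)<.004)&(L[...,0]>.02)&(L[...,0]<.09);print('white end',np.percentile(L[q,0],99.5),'H',np.median(H[q]))
m=(abs(H-.062)<.006)&(abs(L[...,1])<.03)&(abs(L[...,1])>.0095)&(L[...,0]>.025)&(L[...,0]<.08)
print('clip x',np.percentile(L[m,0],[1,99]))
E
```

```text
time: 9.25
eef_pos: [0.5587, -0.2549, 0.0405]
tcp_rot: [-0.119, 0.993, 0.002, -0.003]
contact_force: [-9.6, 4.7, 13.8]
opening: 0.158
finger_force: 79.8
9.25 [ 0.5587 -0.2549  0.0405] tool x deg -166.3499234798125 tool z [-0.0055  0.0035 -1.    ] F [-9.5755  4.7022 13.8354] q6 -2.401881110783211
white end 0.06893531607388534 H 0.05439546004576981
clip x [0.0327 0.0448]
```

```bash
python3 -m inch '[{"slide":[-0.15,0,0],"turn":0,"grip":1.2},{"slide":[-0.3,0,0],"turn":0,"grip":1.2},{"slide":[-0.3,0,0],"turn":0,"grip":1.2},{"slide":[-0.3,0,0],"turn":0,"grip":1.2}]'
```

```text
time: 9.7
eef_pos: [0.5604, -0.255, 0.0404]
tcp_rot: [-0.119, 0.993, 0.002, -0.004]
contact_force: [-13.6, 2.9, 15.9]
opening: 0.162
finger_force: 80.1
```

```bash
python3 -m inch '[{"slide":[0.15,0,0],"turn":0,"grip":1.2},{"slide":[0.15,0,0],"turn":0,"grip":2.5},{"slide":[0.15,0,0],"turn":0,"grip":4.5},{"slide":[0.15,0,0],"turn":0,"grip":4.5},{"slide":[0.15,0,0],"turn":0,"grip":4.5},{"slide":[0.15,0,-1],"turn":0,"grip":4.5},{"slide":[0.15,0,-4],"turn":0,"grip":4.5},{"slide":[0.15,0,-8],"turn":0,"grip":4.5},{"slide":[2,0,-13],"turn":0,"grip":4.5},{"slide":[5,0,-15],"turn":0,"grip":4.5},{"slide":[5,0,-15],"turn":0,"grip":4.5},{"slide":[5,0,-15],"turn":0,"grip":4.5}]'
python3 - <<'E'
from h import *
im,d,K,C,T=wrist('w9')
P=cloud(d,K,C);H=P[...,2]
for nm,c0 in(('new',(.558,-.2545)),('a',(.5436,-.1864)),('b',(.5249,-.1189))):
    a=np.radians(13.5);X=np.array([np.cos(a),np.sin(a)]);Y=np.array([-X[1],X[0]])
    D=P[...,:2]-np.array([.558,-.2545]);sx=D@X;sy=D@Y-{'new':0,'a':.07,'b':.14}[nm]
    m=(abs(sy)<.007)&(H>.047)&(H<.062)&(abs(sx)<.1)
    e=np.percentile(sx[m],[.3,99.7]);t=[np.percentile(H[m&(abs(sx-b)<.006)],90) if (m&(abs(sx-b)<.006)).sum()>3 else 0 for b in(-.055,0,.05)]
    out=[]
    for s in(-1,1):
        q=(abs(sy)<.025)&(abs(sy)>.0105)&(H>.057)&(H<.075)&(abs(sx*s-.038)<.015)
        out.append(np.mean(np.percentile(sx[q],[2,98])) if q.sum()>5 else 0)
    print(nm,'ends',e,'mid',e.mean(),'clips',out,np.mean(out),'top',np.array(t),'sy',np.median(sy[m]))
E
```

```text
time: 10.9
eef_pos: [0.5146, -0.2676, 0.1895]
tcp_rot: [-0.118, 0.993, -0.001, 0.001]
contact_force: [1.0, 0.2, 0.0]
opening: 0.529
finger_force: 0.0
10.9 [ 0.5146 -0.2676  0.1895] tool x deg -166.4642086070297 tool z [ 0.0021 -0.0012 -1.    ] F [0.9594 0.1775 0.0305] q6 -2.461709239948652
new ends [-0.0667  0.065 ] mid -0.0008270521693933414 clips [np.float64(-0.03797502509590055), np.float64(0.03809712466086099)] 6.104978248022003e-05 top [0.0553 0.0553 0.057 ] sy -7.792577349039181e-05
a ends [-0.0644  0.0403] mid -0.012044473835657193 clips [np.float64(-0.03854213249749368), np.float64(0.03702506344365909)] -0.0007585345269172927 top [0.0573 0.0552 0.    ] sy -0.0009029346582526132
b ends [-0.0667  0.0649] mid -0.0009288815412021173 clips [np.float64(-0.03938330656403946), np.float64(0.03630493001547689)] -0.0015391882742812855 top [0.0554 0.0554 0.0572] sy -0.0017740954392631986
```

View pics/w9.png

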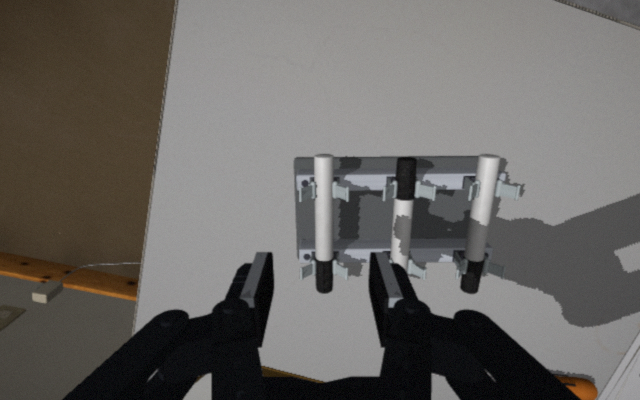

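The new marker runs from (323,155) to (324,292) in the left-hand place. It is level at 55 mm, the same height as its neighbours, and centred between its clips to within 1 mm. The neighbours have not moved and the gripper is clear.

```bash
python3 -c "
from plant import ctrl
print(ctrl.sign_off())"
```

```text
the job is handed in; nothing more can be done
None
```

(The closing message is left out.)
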